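Make up two tool kits for the model-making class

ROBOT

A 6-joint arm with a two-finger parallel gripper is mounted at the origin on the work surface. World frame = base frame: x ahead of the robot, y to its left, z up, the work surface at z = 0. Lengths are in m, angles in degrees, forces in N, time in s.
With the tool pointing down it reaches from about 0.375 to 0.9 m from the base axis. Payload 3.1 kg.
Tool frame: the origin (TCP) lies at the very end of the fingers, on their centre line; the grasp point (between the pads) lies bot.grip_point_offset behind it (bot.grip_point_offset is the distance from the TCP to the grasp point, in m); z points along the fingers, y is the line along which they close (so a half turn about z gives the same grasp; the last joint's range is limited). The gripper opens to 87 mm and grips with 3 to 60 N. Pads are 19 mm wide; open, the fingers measure 117 mm over their backs; the gripper's body (75 mm by 190 mm) begins 51 mm behind the grasp point.
Start: joints at [-86.717, 30.224, 82.088, -0, 67.689, -10.227], TCP at [0.146, -0.608, 0.223] pointing down, gripper open.
Joint ranges: [-176.69, 176.69], [-43.24, 126.21], [12.49, 139.97], [-82, 262], [0, 151.66], [-163.58, 163.58]. Speed limits (degrees/s): [159.86, 159.86, 180, 180, 180, 180].

INTERFACE

Orientations are given as a 3x3 rotation matrix whose columns are the frame's x, y, z axes.
In Python, from rig import bot, viewer, ticket gives the robot as it stands.
- The arm moves only by the tool servo_tool, never from a script. Its argument "targets" is a list of rows, each an object with "offset": the shift along the tool's x, y, z in m, a list of three; "dr": the turn, a rotation vector about the tool's x, y, z in degrees, a list of three. In form: [{"offset": [x, y, z], "dr": [ax, ay, az]}, ...]. A call has 1 to 20 rows; each row is the pose to reach, as a shift and turn from the pose commanded when the call began, along the tool's axes at that moment; what a row does not reach only later rows make up. A row lasts 1/12 s, in which the tool goes at most 41.7 mm and 7.16 degrees, less where a joint would pass 70% of its speed; a pose out of reach is approached as far as the arm can. A call with a gripper value outside its range is refused whole. "gripper" is the gripper command: -1 is fully open, 1 is shut, values between are in proportion, set as the call begins (left out, the last holds). The fingers move at their own pace and stop on an object; the grip force is fixed at half the most. Time passes only in rows, so rows that repeat a pose let the fingers close. It gives the time, the measured TCP pose, the force, the opening and the grip force at its end, in the units of the state.
- bot.read_state(): the state, without advancing time (a new reading comes with each control period).
- viewer.capture(name): name is "side" or "top"; returns a dict with "color" (384x512x3 uint8, red, green, blue), "camera_matrix" (3x3 intrinsics, pixels), "R" (3x3) and "t" (3): a world point X has camera coordinates R X + t. Camera axes: x right, y down, z forward; pixel columns grow to the right and rows downward; lengths in m; the calibration is good to about 2 mm. A picture is of the moment at which its call begins. There is no depth.
- ticket.hand_in(): hands the job in; it is judged then, once.
The state is a dict: "time_s": time; "joint_positions": joint angles; "qvel": joint speeds; "tau": joint torques, N m; "position": TCP position; "tcp_rot": TCP orientation; "force": force on the tool from outside, world axes, zero at the start; "moment": the same for the moment, N m; "opening": opening from 0.0 (shut) to 1.0 (fully open); "grasp_force": force on a finger pad.
Only numpy, scipy, OpenCV 4.12 (cv2) and the standard library are available. Lean on these libraries where they do the work, as an engineer would, in place of code of your own. Each camera call takes 0.05 s, during which the arm holds its last target. There are 200 camera calls.

TASK

Make up two kits for the model-making class from the tools lying on the cutting mat. The finishing kit goes in the long white tray: the utility knife, the cork sanding block and the smaller roll of tape; the joining kit goes in the round white tray: the glue stick, standing upright, and the larger roll of tape. Put each thing down on the floor of its tray the same way up as it is now, clear of the rim and not on top of another, let go of everything, and leave the try square where it is.

Things in the scene. Friction and masses are not known exactly. Their poses are not given: they have to be found in the camera images.
- knife: Closed utility knife lying flat, loose, about 0.1 kg: grey plastic body with a steel nose and dark rubber grip. 150 long (x from -75 to +75, steel nose at +x), 30 wide (y), 18 high, with a slider knob to 23 high near x = 24. Grip across its width at the middle. Origin: centre of its underside, z up. x along its length.
- sanding_block: Rectangular cork sanding block with a grey abrasive sole, loose, about 0.07 kg: 70 (x) by 45 (y) by 30 high. Origin: centre of its underside, z up. 
- small_tape: The smaller roll of cream paper tape, loose, about 0.03 kg, lying flat with its hole upwards: outside diameter 38, hole 23, height 20. Origin: centre of its underside, z up. 
- wide_tape: The larger roll of cream paper tape, loose, about 0.08 kg, lying flat with its hole upwards: outside diameter 60, hole 40, height 26. Origin: centre of its underside, z up. 
- glue_stick: Glue stick standing upright, loose, about 0.04 kg: plain round cylinder, white with a paper band and a black cap on top, diameter 29, height 80. Origin: centre of its underside, z up. 
- long_tray: Shallow rectangular white plastic tray, the finishing kit's, loose on the table, 0.6 kg: outside 248 (x) by 148 (y), inside 240 by 140, inner floor 4 above the table, rim 13 above the table, walls 4 thick. Origin: centre of its underside, z up. x along its length.
- round_tray: Shallow round white plastic tray, the joining kit's, loose on the table, 0.5 kg: outside diameter 170, inside diameter 162, inner floor 5 above the table, rim 13 above the table. Origin: centre of its underside, z up. 
- try_square: Bystander among the tools, to be left alone: small L-shaped try square lying flat, loose; dark wooden stock 60 (x) by 16 by 14 high with a thin steel blade 22 wide standing out about 58 along +y. Its outline lies within x -30 to 30, y -28 to 46. Origin: centre of its underside, z up. 
Not all that is in view belongs to the job. What is shaped like the small_tape but yellow is not meant. What is shaped like the sanding_block but green is not meant.

How it is judged:
By the outcome, as a careful person would: the job done as asked, in the order asked, and still so for the second after the job is handed in, with the robot touching nothing.
It also fails if it takes over 122 s, if anything falls off the work surface, if the arm or the gripper's body presses on something with over 40 N, if the wrist force passes 120 N, or if a joint passes its speed limit or range.

## Working session

There is one attempt and no reset: what is moved stays moved. The work goes in short steps, Python scripts to look and compute and a tool call to move; the robot and the scene stay as the last step left them, time stands still between calls to the robot, and variables do not carry over. Pictures are saved under pics/ and viewed, at most 14 in all, crops included, and the job is handed in when it is done.

Besides the shell and the picture viewer there is one more tool, called after ">>>" as a command line: name --argument value ..., lists and objects as JSON in quotes. servo_tool: Moves the arm, as the interface text tells. Its arguments: {"type":"object","properties":{"targets":{"type":"array"},"gripper":{"type":"number"}},"required":["targets"]}

```bash
ls; mkdir -p pics; python3 - <<'E'
from rig import bot, viewer
import cv2, numpy as np
s=bot.read_state(); print({k:np.round(v,3).tolist() for k,v in s.items()}, bot.grip_point_offset)
for n in("top","side"):
    c=viewer.capture(n); cv2.imwrite(f"pics/{n}0.png",cv2.resize(c["color"][:,:,::-1],(800,600),interpolation=cv2.INTER_CUBIC))
    np.savez(f"{n}0.npz",**c); print(n,np.round(c["camera_matrix"],1).tolist(),np.round(c["R"],3).tolist(),np.round(c["t"],3).tolist(), "cam at",np.round(-c["R"].T@c["t"],3))
E
```

```text
pics
{'time_s': 0.0, 'joint_positions': [-86.719, 30.279, 82.156, -0.001, 67.689, -10.228], 'qvel': [0.03, 0.093, -0.057, -0.023, -0.047, -0.092], 'tau': [0.002, -44.003, -17.659, 0.063, 0.058, -0.0], 'position': [0.146, -0.607, 0.222], 'tcp_rot': [[0.972, 0.234, -0.0], [0.234, -0.972, 0.002], [0.0, -0.002, -1.0]], 'force': [-0.206, 0.177, -0.175], 'moment': [-0.021, -0.001, -0.036], 'grasp_force': 0.0, 'opening': 1.001} 0.0187
top [[452.6, 0.0, 258.0], [0.0, 452.6, 189.3], [0.0, 0.0, 1.0]] [[-0.023, -1.0, 0.016], [-0.999, 0.022, -0.045], [0.044, -0.017, -0.999]] [-0.003, 0.484, 1.119] cam at [0.434 0.005 1.139]
side [[412.2, 0.0, 260.6], [0.0, 412.2, 191.4], [0.0, 0.0, 1.0]] [[-0.739, -0.674, 0.002], [-0.459, 0.501, -0.733], [0.493, -0.543, -0.68]] [0.367, 0.273, 0.698] cam at [0.052 0.489 0.673]
```

View pics/top0.png

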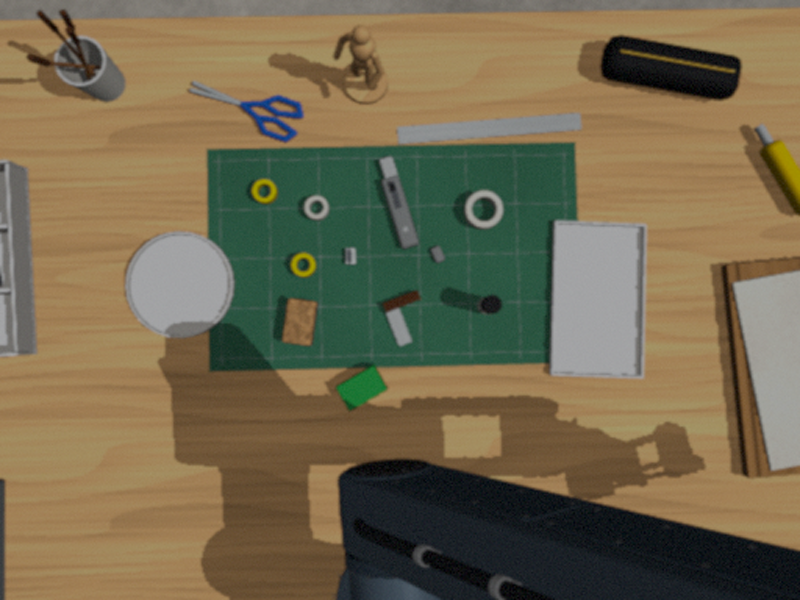

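View pics/side0.png

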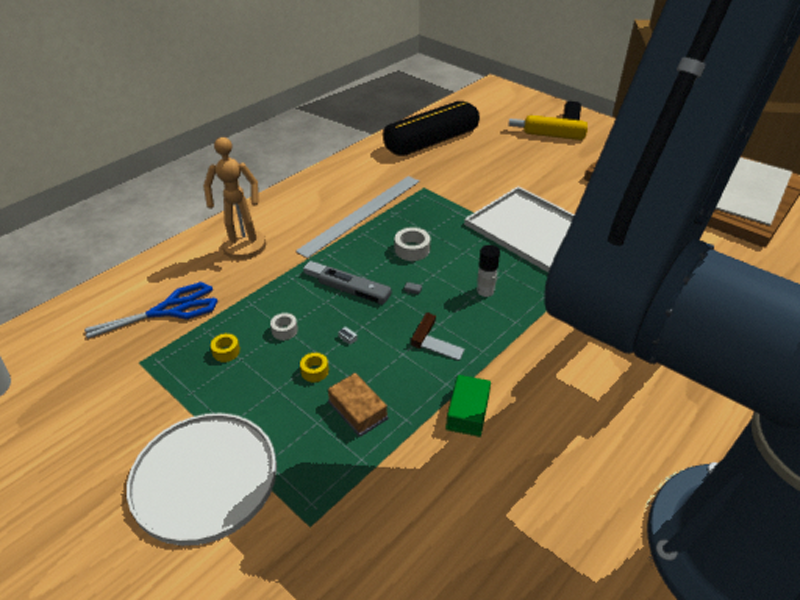

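The top view shows these, in 800x600 pixels:

- **Small rings:** cream at (316,208), yellow at (264,190) and (303,264). The cream one is meant.
- **Blocks:** cork at (300,322), green at (361,387). The cork one is meant.
- **Other tools:** knife (398,203), wide tape (484,209), glue stick (490,304) and try square (400,318).
- **Trays:** round (180,284), long (598,300).

Next I'll measure from both views and make a crop to confirm the choices.

```bash
cat > h.py <<'E'
import numpy as np, cv2
def ray(c,p):
    K=c["camera_matrix"];d=c["R"].T@np.linalg.solve(K,[p[0],p[1],1.]);return -c["R"].T@c["t"],d
def onz(c,p,z):
    o,d=ray(c,p);return (o+d*(z-o[2])/d[2])
def tri(a,p,b,q):
    o1,d1=ray(a,p);o2,d2=ray(b,q)
    s=np.linalg.lstsq(np.c_[d1,-d2],o2-o1,rcond=None)[0]
    x,y=o1+s[0]*d1,o2+s[1]*d2;return (x+y)/2,np.linalg.norm(x-y)
def proj(c,X):
    v=c["camera_matrix"]@(c["R"]@np.array(X)+c["t"]);return v[:2]/v[2]
def load(n): return dict(np.load(n))
def blobs(c,mask,amin=15):
    """contours (with subpixel area) of a mask"""
    cs,_=cv2.findContours(mask.astype(np.uint8),cv2.RETR_EXTERNAL,cv2.CHAIN_APPROX_NONE)
    return [k for k in cs if cv2.contourArea(k)>amin]
E
python3 - <<'E'
from h import *
S=512/800
for n in("top","side"):
    c=load(n+"0.npz");hsv=cv2.cvtColor(c["color"],cv2.COLOR_RGB2HSV).astype(int);H,s,v=hsv[...,0],hsv[...,1],hsv[...,2]
    for nm,m in dict(light=(s<40)&(v>110),grey=(s<60)&(v>60)&(v<200),cork=(H<18)&(s>90)&(v>60),dark=(v<50)).items():
        print(n,nm)
        for k in blobs(c,m,25):
            x,y,w,h=cv2.boundingRect(k); 
            if cv2.contourArea(k)>9000: continue
            if n=="top" and not(75<x<420 and 85<y<260):continue
            r=cv2.minAreaRect(k);print("  A%.0f"%cv2.contourArea(k),"bb",(x,y,w,h),"c",np.round(r[0],1),"wh",np.round(r[1],1),"a%.0f"%r[2])
im=[]
t=load("top0.npz")["color"][...,::-1];sd=load("side0.npz")["color"][...,::-1]
a=cv2.resize(t[90:270,70:420],(800,411),interpolation=cv2.INTER_CUBIC)
cv2.imwrite("pics/crop1.png",a)
E
```

```text
top light
  A184 bb (248, 197, 16, 24) c [255. 209.] wh [23.   9.4] a69
  A3562 bb (80, 148, 70, 68) c [114.2 181.1] wh [66.4 69.2] a69
  A5719 bb (352, 141, 62, 101) c [382.9 191.1] wh [59.5 99.5] a1
  A171 bb (195, 125, 16, 15) c [202.5 132. ] wh [14. 15.] a90
  A430 bb (298, 121, 24, 25) c [309.5 133. ] wh [23. 24.] a0
  A86 bb (244, 100, 10, 14) c [248.6 106.8] wh [12.6  8.2] a72
top grey
  A218 bb (246, 197, 18, 25) c [254.8 208.9] wh [24.1 10.2] a68
  A65 bb (220, 158, 9, 12) c [224.  163.5] wh [11.  8.] a90
  A54 bb (276, 157, 9, 11) c [279.9 162.3] wh [10.3  6.7] a63
  A3694 bb (80, 148, 71, 68) c [115.  181.5] wh [67. 70.] a90
  A5888 bb (351, 140, 63, 103) c [382.5 190.8] wh [ 61.1 100.9] a1
  A206 bb (193, 125, 18, 16) c [201.5 132.5] wh [15. 17.] a90
  A488 bb (297, 121, 26, 26) c [309.  133.5] wh [24.7 24.7] a45
  A615 bb (242, 100, 26, 59) c [253.8 128.9] wh [59.8 11.9] a73
top cork
  A478 bb (181, 191, 22, 30) c [191.3 205.6] wh [19. 28.] a8
  A26 bb (255, 188, 13, 8) c [260.8 190.9] wh [ 4.6 13.7] a69
  A70 bb (414, 167, 26, 9) c [426.2 171.9] wh [25.2  7.6] a5
top da
[... 2313 characters left out ...]
a-0
  A126 bb (286, 267, 23, 12) c [296.7 272.5] wh [23.1  7.8] a11
  A317 bb (202, 256, 46, 28) c [222.4 271.6] wh [45.1 22.7] a17
  A50 bb (187, 236, 14, 11) c [192.5 243. ] wh [13.4  7.8] a45
  A46 bb (130, 223, 14, 11) c [135.8 230.3] wh [12.7  7.8] a45
  A40 bb (260, 216, 21, 11) c [270.2 223.1] wh [20.1  6.3] a27
  A34 bb (169, 210, 12, 10) c [173.8 216.3] wh [11.3  6.4] a45
  A150 bb (285, 185, 27, 15) c [297.4 191.4] wh [ 8.8 26.4] a69
  A256 bb (193, 174, 55, 23) c [219.1 185.8] wh [56.3  7.2] a18
  A51 bb (247, 157, 16, 13) c [253.7 164.9] wh [16.5  8.1] a42
  A1158 bb (245, 65, 62, 35) c [275.7  81.6] wh [21.8 62.3] a72
  A88 bb (360, 64, 12, 12) c [365.9  69.9] wh [10.  11.2] a11
```

View pics/crop1.png

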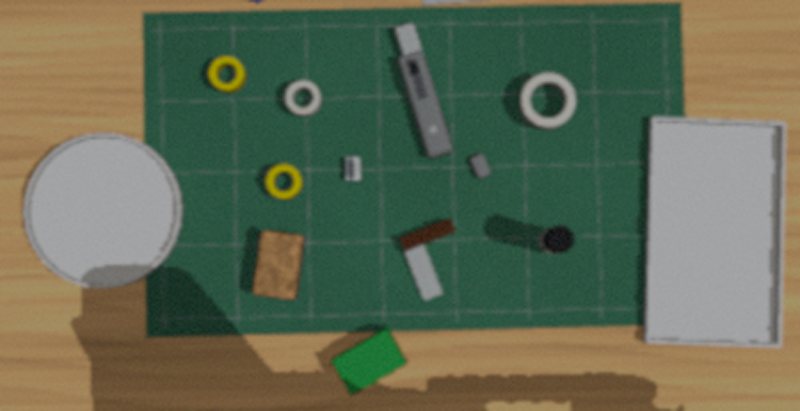

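The crop confirms the choices: the cream ring at (302,97) and the cork block at (278,265), both distinct from the yellow rings and the green block. Now I'll compute positions and heights.

```bash
python3 - <<'E'
from h import *
T,S=load("top0.npz"),load("side0.npz")
def masks(c):
    hsv=cv2.cvtColor(c["color"],cv2.COLOR_RGB2HSV).astype(int);return hsv[...,0],hsv[...,1],hsv[...,2]
def biggest(m,x0,y0,x1,y1):
    z=np.zeros(m.shape,bool);z[y0:y1,x0:x1]=m[y0:y1,x0:x1]
    return max(blobs(None,z,3),key=cv2.contourArea)
Ht,st,vt=masks(T);Hs,ss,vs=masks(S)
mt=(st<60)&(vt>60);ms=(ss<40)&(vs>110)
# rings: top face outline, fitted ellipses
for n,bt,bs,h in(("small",(185,118,220,148),(165,192,195,222),.02),("wide",(288,112,332,155),(245,138,282,172),.026)):
    a=cv2.fitEllipse(biggest(mt,*bt));b=cv2.fitEllipse(biggest(ms,*bs))
    X,g=tri(T,a[0],S,b[0]);print(n,"tri",np.round(X,4),"gap %.4f"%g,"onz",np.round(onz(T,a[0],h),4),a[1])
# cork
mk=lambda H,s,v:(H<20)&(s>80)&(v>70)
a=cv2.minAreaRect(biggest(mk(Ht,st,vt),170,185,215,228));k=biggest((Hs<20)&(ss>80)&(vs>90),205,230,255,280);b=cv2.minAreaRect(k)
X,g=tri(T,a[0],S,b[0]);print("cork",np.round(X,4),g);P=np.array([onz(T,p,.03) for p in cv2.boxPoints(a)]);print(np.round(P,4).tolist(),P.mean(0))
# glue cap (dark), top
a=biggest((vt<50),300,180,330,205);(x,y),r=cv2.minEnclosingCircle(a);print("glue top",x,y,r,onz(T,(x,y),.08))
z=np.zeros(vs.shape,bool);z[150:182,300:325]=(vs<70)[150:182,300:325];k=blobs(S,z,10);print("glue side dark",[cv2.boundingRect(q) for q in k])
print("side pred of glue top",proj(S,onz(T,(x,y),.08)))
# knife
a=biggest((mt)|((st<90)&(vt>40)&(Ht>90)),235,95,275,162);r=cv2.minAreaRect(a);P=np.array([onz(T,p,.016) for p in cv2.boxPoints(r)]);print("knife",np.round(P,4).tolist(),P.mean(0))
b=biggest((ss<70)&(vs>30),190,160,252,196);rb=cv2.minAreaRect(b);print(" tri",tri(T,r[0],S,rb[0]),rb)
# trays
a=cv2.minAreaRect(biggest(mt,345,135,420,248));P=np.array([onz(T,p,.013) for p in cv2.boxPoints(a)]);print("long",np.round(P,4).tolist(),P.mean(0))
k=biggest(mt,70,140,155,225)[:,0];k=k[k[:,1]<203];e=cv2.fitEllipse(k.astype(np.float32));print("round top",e,onz(T,e[0],.013))
k=biggest((ss<45)&(vs>60),75,255,182,352);e2=cv2.fitEllipse(k);print(" side",e2,tri(T,e[0],S,e2[0]))
# square
E
```

```text
small tri [0.628  0.1223 0.0173] gap 0.0001 onz [0.6275 0.122  0.02  ] (15.701155662536621, 16.8226261138916)
wide tri [ 0.6188 -0.1448  0.0229] gap 0.0007 onz [ 0.6186 -0.1442  0.026 ] (24.962909698486328, 25.00266456604004)
cork [0.4464 0.1506 0.0248] 0.0006303932570621564
[[0.4162, 0.1785, 0.03], [0.4847, 0.1676, 0.03], [0.4771, 0.1216, 0.03], [0.4086, 0.1326, 0.03]] [0.44663415 0.1500925  0.03      ]
glue top 313.18292236328125 194.93902587890625 6.899245738983154 [ 0.46435861 -0.1420981   0.08      ]
glue side dark [(303, 150, 22, 24)]
side pred of glue top [312.54371978 160.69209287]
knife [[0.7027, 0.0282, 0.016], [0.7113, -0.0008, 0.016], [0.5666, -0.0421, 0.016], [0.5583, -0.0132, 0.016]] [ 0.63472347 -0.00693239  0.016     ]
 tri (array([ 0.63570601, -0.00777716,  0.00531373]), np.float64(0.0020085451641815998)) ((221.24456787109375, 180.29827880859375), (57.56451416015625, 12.838677406311035), 17.744670867919922)
long [[0.3509, -0.2416, 0.013], [0.603, -0.256, 0.013], [0.596, -0.4102, 0.013], [0.3434, -0.3942, 0.013]] [ 0.47334777 -0.32548993  0.013     ]
round top ((114.79561614990234, 181.66659545898438), (67.56381225585938, 69.566650390625), 84.48505401611328) [0.51025386 0.34056918 0.013     ]
 side ((128.49163818359375, 306.220458984375), (77.74475860595703, 99.44139099121094), 60.7340087890625) (array([ 0.51173865,  0.34583853, -0.00296864]), np.float64(0.0012509424075253977))
```

```bash
cat > go.py <<'E'
import sys, numpy as np
from rig import bot
from scipy.spatial.transform import Rotation as Ro
def plan(x,y,z,yaw):
    s=bot.read_state();R=np.array(s["tcp_rot"]);a=np.radians(yaw)
    d=np.array([x,y,z])-s["position"]
    T=np.array([[np.cos(a),np.sin(a),0],[np.sin(a),-np.cos(a),0],[0,0,-1]])
    rv=Ro.from_matrix(R.T@T).as_rotvec(degrees=True)
    print("offset",np.round(R.T@d,4).tolist(),"dr",np.round(rv,1).tolist(),"dist %.3f rows %.1f/%.1f"%(np.linalg.norm(d),np.linalg.norm(d)/.0417,np.linalg.norm(rv)/7.16),"t",s["time_s"],"j6",np.round(s["joint_positions"][5]),"up1cm",np.round(R.T@[0,0,.01],4).tolist())
if __name__=="__main__":
    for q in sys.argv[1:]: plan(*map(float,q.split(",")))
E
python3 go.py 0.6347,-0.0069,0.12,16 0.6347,-0.0069,0.004,16
```

```text
offset [0.6154, -0.4692, 0.1028] dr [-0.1, -0.0, -2.5] dist 0.781 rows 18.7/0.3 t 0.1 j6 -10.0 up1cm [0.0, -0.0, -0.01]
offset [0.6153, -0.4689, 0.2188] dr [-0.1, -0.0, -2.5] dist 0.804 rows 19.3/0.3 t 0.1 j6 -10.0 up1cm [0.0, -0.0, -0.01]
```

>>> servo_tool --targets '[{"offset":[0.615,-0.469,0.103],"dr":[0,0,-2.5]},{"offset":[0.615,-0.469,0.103],"dr":[0,0,-2.5]},{"offset":[0.615,-0.469,0.103],"dr":[0,0,-2.5]},{"offset":[0.615,-0.469,0.103],"dr":[0,0,-2.5]},{"offset":[0.615,-0.469,0.103],"dr":[0,0,-2.5]},{"offset":[0.615,-0.469,0.103],"dr":[0,0,-2.5]},{"offset":[0.615,-0.469,0.103],"dr":[0,0,-2.5]},{"offset":[0.615,-0.469,0.103],"dr":[0,0,-2.5]},{"offset":[0.615,-0.469,0.103],"dr":[0,0,-2.5]},{"offset":[0.615,-0.469,0.103],"dr":[0,0,-2.5]},{"offset":[0.615,-0.469,0.103],"dr":[0,0,-2.5]},{"offset":[0.615,-0.469,0.103],"dr":[0,0,-2.5]},{"offset":[0.615,-0.469,0.103],"dr":[0,0,-2.5]},{"offset":[0.615,-0.469,0.103],"dr":[0,0,-2.5]},{"offset":[0.615,-0.469,0.103],"dr":[0,0,-2.5]},{"offset":[0.615,-0.469,0.103],"dr":[0,0,-2.5]},{"offset":[0.615,-0.469,0.103],"dr":[0,0,-2.5]},{"offset":[0.615,-0.469,0.103],"dr":[0,0,-2.5]},{"offset":[0.615,-0.469,0.103],"dr":[0,0,-2.5]},{"offset":[0.615,-0.469,0.103],"dr":[0,0,-2.5]}]' --gripper -1

```text
time_s: 1.77
position: [0.6375, -0.0029, 0.1184]
tcp_rot: [[0.96, 0.281, 0.002], [0.281, -0.96, 0.002], [0.003, -0.001, -1.0]]
force: [0.1, 0.2, -0.3]
opening: 1.0
grasp_force: 0.0
```

```bash
python3 go.py 0.6347,-0.0069,0.12,16 0.6347,-0.0069,0.004,16
```

```text
offset [-0.0038, 0.003, -0.0016] dr [-0.1, -0.2, 0.3] dist 0.005 rows 0.1/0.0 t 1.7667 j6 63.0 up1cm [0.0, -0.0, -0.01]
offset [-0.0041, 0.0031, 0.1144] dr [-0.1, -0.2, 0.3] dist 0.114 rows 2.7/0.0 t 1.7667 j6 63.0 up1cm [0.0, -0.0, -0.01]
```

>>> servo_tool --targets '[{"offset":[0,0,0],"dr":[0,0,0]},{"offset":[0,0,0],"dr":[0,0,0]},{"offset":[0,0,0],"dr":[0,0,0]}]'

```text
time_s: 2.02
position: [0.6334, -0.009, 0.1194]
tcp_rot: [[0.962, 0.275, -0.001], [0.275, -0.962, -0.0], [-0.001, -0.0, -1.0]]
force: [-0.3, 0.2, -0.6]
opening: 0.995
grasp_force: 0.0
```

```bash
python3 go.py 0.6347,-0.0069,0.12,16 0.6347,-0.0069,0.004,16
```

```text
offset [0.0018, -0.0017, -0.0006] dr [-0.0, 0.1, -0.1] dist 0.003 rows 0.1/0.0 t 2.0167 j6 63.0 up1cm [-0.0, -0.0, -0.01]
offset [0.0019, -0.0016, 0.1154] dr [-0.0, 0.1, -0.1] dist 0.115 rows 2.8/0.0 t 2.0167 j6 63.0 up1cm [-0.0, -0.0, -0.01]
```

```bash
cat > go.py <<'E'
# go.py dx,dy,dz,drz | x,y,z,yaw ...   first: last move made (tool axes; none = "0,0,0,0"); then targets, each from the commanded pose
import sys, json, numpy as np
from rig import bot
def M(yaw):
    a=np.radians(yaw);return np.array([[np.cos(a),np.sin(a),0],[np.sin(a),-np.cos(a),0],[0,0,-1]])
c=json.load(open("cmd.json"))
m=[float(v) for v in sys.argv[1].split(",")]
p=np.array(c["p"])+M(c["yaw"])@m[:3];yaw=c["yaw"]-m[3]
json.dump({"p":p.tolist(),"yaw":yaw},open("cmd.json","w"))
s=bot.read_state();print("cmd",np.round(p,4),round(yaw,1),"meas-cmd",np.round(np.array(s["position"])-p,4),"t",round(s["time_s"],2),"j6",round(s["joint_positions"][5]),"open %.3f grip %.1f"%(s["opening"],s["grasp_force"]))
for q in sys.argv[2:]:
    x,y,z,w=map(float,q.split(","));d=np.array([x,y,z])-p
    print("offset",np.round(M(yaw).T@d,3).tolist(),"drz",round(yaw-w,1),"rows %.1f/%.1f"%(np.linalg.norm(d)/.0417,abs(yaw-w)/7.16))
E
echo '{"p":[0.146,-0.608,0.223],"yaw":13.5}'>cmd.json
python3 go.py 0.615,-0.469,0.103,-2.5 0.6347,-0.0069,0.004,16
```

```text
cmd [ 0.6345 -0.0084  0.12  ] 16.0 meas-cmd [-0.0011 -0.0006 -0.0006] t 2.02 j6 63 open 0.995 grip 0.0
offset [0.001, -0.001, 0.116] drz 0.0 rows 2.8/0.0
```

>>> servo_tool --targets '[{"offset":[0,-0.001,0.04],"dr":[0,0,0]},{"offset":[0,-0.001,0.08],"dr":[0,0,0]},{"offset":[0,-0.001,0.1],"dr":[0,0,0]},{"offset":[0,-0.001,0.11],"dr":[0,0,0]},{"offset":[0,-0.001,0.115],"dr":[0,0,0]},{"offset":[0,-0.001,0.115],"dr":[0,0,0]},{"offset":[0,-0.001,0.115],"dr":[0,0,0]}]'

```text
time_s: 2.6
position: [0.6352, -0.0078, 0.0059]
tcp_rot: [[0.961, 0.275, 0.002], [0.275, -0.961, -0.0], [0.002, 0.001, -1.0]]
force: [0.1, -1.5, 0.8]
opening: 1.001
grasp_force: 0.0
```

>>> servo_tool --targets '[{"offset":[0,0,0],"dr":[0,0,0]},{"offset":[0,0,0],"dr":[0,0,0]},{"offset":[0,0,0],"dr":[0,0,0]},{"offset":[0,0,0],"dr":[0,0,0]},{"offset":[0,0,0],"dr":[0,0,0]},{"offset":[0,0,0],"dr":[0,0,0]},{"offset":[0,0,0],"dr":[0,0,0]},{"offset":[0,0,0],"dr":[0,0,0]}]' --gripper 1

```text
time_s: 3.27
position: [0.6341, -0.007, 0.0045]
tcp_rot: [[0.961, 0.276, -0.0], [0.276, -0.961, -0.0], [-0.0, -0.0, -1.0]]
force: [-0.2, -0.5, -0.0]
opening: 0.479
grasp_force: 0.0
```

```bash
python3 go.py 0,-.001,.115,0 
```

```text
cmd [ 0.6342 -0.0074  0.005 ] 16.0 meas-cmd [-0.0001  0.0005 -0.0005] t 3.27 j6 63 open 0.479 grip 0.0
```

>>> servo_tool --targets '[{"offset":[0,0,0],"dr":[0,0,0]},{"offset":[0,0,0],"dr":[0,0,0]},{"offset":[0,0,0],"dr":[0,0,0]},{"offset":[0,0,0],"dr":[0,0,0]},{"offset":[0,0,0],"dr":[0,0,0]},{"offset":[0,0,-0.02],"dr":[0,0,0]},{"offset":[0,0,-0.05],"dr":[0,0,0]},{"offset":[0,0,-0.08],"dr":[0,0,0]},{"offset":[0,0,-0.1],"dr":[0,0,0]},{"offset":[0,0,-0.1],"dr":[0,0,0]}]'

```text
time_s: 4.1
position: [0.6375, -0.0076, 0.1093]
tcp_rot: [[0.961, 0.276, 0.009], [0.276, -0.961, -0.002], [0.009, 0.004, -1.0]]
force: [0.9, 0.1, -0.7]
opening: 0.342
grasp_force: 30.0
```

```bash
cat > tray.py <<'E'
import numpy as np
c=np.array([.4733,-.3255]);a=np.radians(-3.3);R=np.array([[np.cos(a),-np.sin(a)],[np.sin(a),np.cos(a)]])
for n,l in dict(knife=(0,-28),block=(-48,32),tape=(68,32)).items(): print(n,np.round(c+R@(np.array(l)/1e3),4))
E
python3 tray.py; python3 go.py 0,0,-.1,0 0.4717,-.3535,.105,-3.3 0.4717,-.3535,.012,-3.3
```

```text
knife [ 0.4717 -0.3535]
block [ 0.4272 -0.2908]
tape [ 0.543  -0.2975]
cmd [ 0.6342 -0.0074  0.105 ] 16.0 meas-cmd [ 0.0033 -0.0001  0.0043] t 4.1 j6 63 open 0.342 grip 30.0
offset [-0.252, 0.288, 0.0] drz 19.3 rows 9.2/2.7
offset [-0.252, 0.288, 0.093] drz 19.3 rows 9.4/2.7
```

>>> servo_tool --targets '[{"offset":[-0.025,0.029,-0.02],"dr":[0,0,3]},{"offset":[-0.05,0.058,-0.02],"dr":[0,0,6]},{"offset":[-0.075,0.086,-0.02],"dr":[0,0,9]},{"offset":[-0.1,0.115,-0.02],"dr":[0,0,12]},{"offset":[-0.125,0.144,-0.02],"dr":[0,0,15]},{"offset":[-0.15,0.172,-0.02],"dr":[0,0,19.3]},{"offset":[-0.175,0.2,-0.02],"dr":[0,0,19.3]},{"offset":[-0.2,0.23,-0.02],"dr":[0,0,19.3]},{"offset":[-0.225,0.259,-0.01],"dr":[0,0,19.3]},{"offset":[-0.245,0.28,0],"dr":[0,0,19.3]},{"offset":[-0.252,0.288,0.02],"dr":[0,0,19.3]},{"offset":[-0.252,0.288,0.04],"dr":[0,0,19.3]},{"offset":[-0.252,0.288,0.06],"dr":[0,0,19.3]},{"offset":[-0.252,0.288,0.06],"dr":[0,0,19.3]}]'

```text
time_s: 5.27
position: [0.4682, -0.3511, 0.0398]
tcp_rot: [[0.998, -0.059, -0.007], [-0.059, -0.998, 0.007], [-0.007, -0.007, -1.0]]
force: [0.4, 1.4, -1.7]
opening: 0.341
grasp_force: 30.0
```

```bash
python3 go.py -.252,.288,.06,19.3 0.4717,-.3535,.010,-3.3; python3 - <<'E'
from rig import viewer
import cv2
c=viewer.capture("top")["color"];d=viewer.capture("side")["color"]
import numpy as np
cv2.imwrite("pics/p1.png",cv2.resize(np.vstack([c[100:300,250:510],d[60:260,250:510]])[...,::-1],(520*3//4*2//2,600)))
E
```

```text
cmd [ 0.4714 -0.3537  0.045 ] -3.3 meas-cmd [-0.0032  0.0026 -0.0052] t 5.27 j6 46 open 0.341 grip 30.0
offset [0.0, -0.0, 0.035] drz -0.0 rows 0.8/0.0
```

View pics/p1.png

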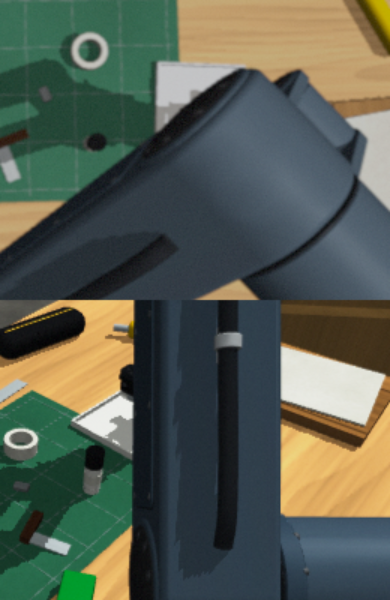

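The picture shows only the arm hiding the tray, with the tray corner visible at about (200,65), so I'll rely on the commanded pose. Next I lower the knife, release it and lift.

>>> servo_tool --targets '[{"offset":[0,0,0],"dr":[0,0,0]},{"offset":[0,0,0.01],"dr":[0,0,0]},{"offset":[0,0,0.02],"dr":[0,0,0]},{"offset":[0,0,0.027],"dr":[0,0,0]},{"offset":[0,0,0.031],"dr":[0,0,0]},{"offset":[0,0,0.034],"dr":[0,0,0]},{"offset":[0,0,0.036],"dr":[0,0,0]},{"offset":[0,0,0.036],"dr":[0,0,0]},{"offset":[0,0,0.036],"dr":[0,0,0]}]'

```text
time_s: 6.12
position: [0.4716, -0.3535, 0.0087]
tcp_rot: [[0.998, -0.057, 0.0], [-0.057, -0.998, -0.0], [0.0, 0.0, -1.0]]
force: [0.1, -0.9, -1.5]
opening: 0.345
grasp_force: 30.0
```

>>> servo_tool --targets '[{"offset":[0,0,0],"dr":[0,0,0]},{"offset":[0,0,0],"dr":[0,0,0]},{"offset":[0,0,0],"dr":[0,0,0]},{"offset":[0,0,0],"dr":[0,0,0]},{"offset":[0,0,-0.01],"dr":[0,0,0]},{"offset":[0,0,-0.03],"dr":[0,0,0]},{"offset":[0,0,-0.06],"dr":[0,0,0]},{"offset":[0,0,-0.1],"dr":[0,0,0]},{"offset":[0,0,-0.11],"dr":[0,0,0]}]' --gripper 0.08

```text
time_s: 6.87
position: [0.4738, -0.3558, 0.1245]
tcp_rot: [[0.998, -0.057, 0.007], [-0.057, -0.998, -0.007], [0.007, 0.007, -1.0]]
force: [0.9, -1.0, 0.4]
opening: 0.459
grasp_force: 0.0
```

```bash
python3 go.py 0,0,-.074,0 0.4466,.1503,.12,80.9 0.4466,.1503,.006,80.9
```

```text
cmd [ 0.4714 -0.3537  0.119 ] -3.3 meas-cmd [ 0.0024 -0.002   0.0055] t 6.87 j6 46 open 0.459 grip 0.0
offset [-0.054, -0.502, -0.001] drz -84.2 rows 12.1/11.8
offset [-0.054, -0.502, 0.113] drz -84.2 rows 12.4/11.8
```

>>> servo_tool --targets '[{"offset":[-0.004,-0.042,-0.01],"dr":[0,0,-7]},{"offset":[-0.009,-0.084,-0.01],"dr":[0,0,-14]},{"offset":[-0.013,-0.125,-0.01],"dr":[0,0,-21]},{"offset":[-0.018,-0.167,-0.01],"dr":[0,0,-28]},{"offset":[-0.022,-0.208,-0.01],"dr":[0,0,-35]},{"offset":[-0.027,-0.25,-0.01],"dr":[0,0,-42]},{"offset":[-0.031,-0.292,-0.01],"dr":[0,0,-49]},{"offset":[-0.036,-0.333,-0.01],"dr":[0,0,-56]},{"offset":[-0.04,-0.375,-0.01],"dr":[0,0,-63]},{"offset":[-0.045,-0.416,0],"dr":[0,0,-70]},{"offset":[-0.05,-0.458,0],"dr":[0,0,-77]},{"offset":[-0.054,-0.49,0],"dr":[0,0,-84.2]},{"offset":[-0.054,-0.502,0.01],"dr":[0,0,-84.2]},{"offset":[-0.054,-0.502,0.03],"dr":[0,0,-84.2]},{"offset":[-0.054,-0.502,0.05],"dr":[0,0,-84.2]},{"offset":[-0.054,-0.502,0.05],"dr":[0,0,-84.2]},{"offset":[-0.054,-0.502,0.05],"dr":[0,0,-84.2]},{"offset":[-0.054,-0.502,0.05],"dr":[0,0,-84.2]}]' --gripper -1

```text
time_s: 8.37
position: [0.4468, 0.1508, 0.0693]
tcp_rot: [[0.158, 0.987, 0.001], [0.987, -0.158, 0.0], [0.0, 0.001, -1.0]]
force: [0.5, -0.1, 0.0]
opening: 1.0
grasp_force: 0.0
```

```bash
python3 go.py -.054,-.502,.05,-84.2 0.4466,.1503,.006,80.9; python3 - <<'E'
from rig import viewer
import cv2, numpy as np
c=viewer.capture("top")["color"];d=viewer.capture("side")["color"]
cv2.imwrite("pics/p2.png",np.hstack([cv2.resize(c[100:280,240:440],(400,360)),cv2.resize(d[180:320,150:306],(400,360))])[...,::-1])
np.savez("top1.npz",color=c)
E
```

```text
cmd [0.4464 0.1505 0.069 ] 80.9 meas-cmd [0.0004 0.0002 0.0003] t 8.37 j6 14 open 1.000 grip 0.0
offset [-0.0, 0.0, 0.063] drz 0.0 rows 1.5/0.0
```

View pics/p2.png

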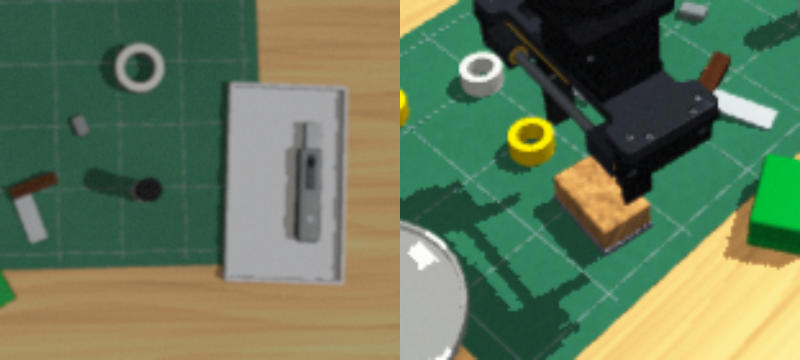

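The left half shows the knife flat in the long tray at (308,185), clear of the rim. The right half shows the gripper centred over the cork block at (602,203), with the near finger at (635,185). I'll descend and grip.

>>> servo_tool --targets '[{"offset":[0,0,0.015],"dr":[0,0,0]},{"offset":[0,0,0.03],"dr":[0,0,0]},{"offset":[0,0,0.045],"dr":[0,0,0]},{"offset":[0,0,0.055],"dr":[0,0,0]},{"offset":[0,0,0.062],"dr":[0,0,0]},{"offset":[0,0,0.063],"dr":[0,0,0]},{"offset":[0,0,0.063],"dr":[0,0,0]}]'

```text
time_s: 9.05
position: [0.4464, 0.1508, 0.0056]
tcp_rot: [[0.158, 0.987, -0.0], [0.987, -0.158, 0.0], [-0.0, -0.0, -1.0]]
force: [-0.3, 0.4, 0.1]
opening: 1.0
grasp_force: 0.0
```

>>> servo_tool --targets '[{"offset":[0,0,0],"dr":[0,0,0]},{"offset":[0,0,0],"dr":[0,0,0]},{"offset":[0,0,0],"dr":[0,0,0]},{"offset":[0,0,0],"dr":[0,0,0]},{"offset":[0,0,0],"dr":[0,0,0]},{"offset":[0,0,0],"dr":[0,0,0]},{"offset":[0,0,-0.01],"dr":[0,0,0]},{"offset":[0,0,-0.03],"dr":[0,0,0]},{"offset":[0,0,-0.07],"dr":[0,0,0]},{"offset":[0,0,-0.1],"dr":[0,0,0]},{"offset":[0,0,-0.11],"dr":[0,0,0]}]' --gripper 1

```text
time_s: 9.97
position: [0.4481, 0.1512, 0.1195]
tcp_rot: [[0.158, 0.987, 0.006], [0.987, -0.158, 0.001], [0.002, 0.006, -1.0]]
force: [1.1, -0.5, -1.0]
opening: 0.806
grasp_force: 30.0
```

```bash
python3 go.py 0,0,-.047,0 .4272,-.2908,.116,86.7 .4272,-.2908,.012,86.7
```

```text
cmd [0.4464 0.1505 0.116 ] 80.9 meas-cmd [0.0017 0.0007 0.0035] t 9.97 j6 14 open 0.806 grip 30.0
offset [-0.439, 0.051, 0.0] drz -5.8 rows 10.6/0.8
offset [-0.439, 0.051, 0.104] drz -5.8 rows 10.9/0.8
```

>>> servo_tool --targets '[{"offset":[-0.04,0.005,-0.02],"dr":[0,0,-2]},{"offset":[-0.08,0.009,-0.02],"dr":[0,0,-4]},{"offset":[-0.12,0.014,-0.02],"dr":[0,0,-5.8]},{"offset":[-0.16,0.019,-0.02],"dr":[0,0,-5.8]},{"offset":[-0.2,0.023,-0.02],"dr":[0,0,-5.8]},{"offset":[-0.24,0.028,-0.02],"dr":[0,0,-5.8]},{"offset":[-0.28,0.033,-0.02],"dr":[0,0,-5.8]},{"offset":[-0.32,0.037,-0.02],"dr":[0,0,-5.8]},{"offset":[-0.36,0.042,-0.02],"dr":[0,0,-5.8]},{"offset":[-0.4,0.046,-0.01],"dr":[0,0,-5.8]},{"offset":[-0.43,0.05,0],"dr":[0,0,-5.8]},{"offset":[-0.439,0.051,0.02],"dr":[0,0,-5.8]},{"offset":[-0.439,0.051,0.05],"dr":[0,0,-5.8]},{"offset":[-0.439,0.051,0.075],"dr":[0,0,-5.8]},{"offset":[-0.439,0.051,0.085],"dr":[0,0,-5.8]},{"offset":[-0.439,0.051,0.093],"dr":[0,0,-5.8]},{"offset":[-0.439,0.051,0.1],"dr":[0,0,-5.8]},{"offset":[-0.439,0.051,0.104],"dr":[0,0,-5.8]},{"offset":[-0.439,0.051,0.105],"dr":[0,0,-5.8]},{"offset":[-0.439,0.051,0.105],"dr":[0,0,-5.8]}]'

```text
time_s: 11.63
position: [0.4277, -0.2907, 0.0111]
tcp_rot: [[0.057, 0.998, 0.001], [0.998, -0.057, -0.001], [-0.001, 0.001, -1.0]]
force: [0.1, -0.2, -1.1]
opening: 0.803
grasp_force: 30.0
```

>>> servo_tool --targets '[{"offset":[0,0,0],"dr":[0,0,0]},{"offset":[0,0,0],"dr":[0,0,0]},{"offset":[0,0,0],"dr":[0,0,0]},{"offset":[0,0,0],"dr":[0,0,0]},{"offset":[0,0,0],"dr":[0,0,0]},{"offset":[0,0,-0.01],"dr":[0,0,0]},{"offset":[0,0,-0.03],"dr":[0,0,0]},{"offset":[0,0,-0.07],"dr":[0,0,0]},{"offset":[0,0,-0.11],"dr":[0,0,0]}]' --gripper -0.85

```text
time_s: 12.38
position: [0.4263, -0.2897, 0.1212]
tcp_rot: [[0.058, 0.998, -0.003], [0.998, -0.058, 0.003], [0.003, -0.003, -1.0]]
force: [0.7, -0.6, 0.4]
opening: 0.923
grasp_force: 0.0
```

```bash
python3 go.py -.439,.051,-.005,-5.8 .6278,.1222,.12,86.7 .6278,.1222,.005,86.7
```

```text
cmd [ 0.4273 -0.291   0.121 ] 86.7 meas-cmd [-0.001   0.0013  0.0002] t 12.38 j6 -43 open 0.923 grip 0.0
offset [0.424, 0.176, 0.001] drz 0.0 rows 11.0/0.0
offset [0.424, 0.176, 0.116] drz 0.0 rows 11.4/0.0
```

>>> servo_tool --targets '[{"offset":[0.038,0.016,0],"dr":[0,0,0]},{"offset":[0.076,0.032,0],"dr":[0,0,0]},{"offset":[0.114,0.047,0],"dr":[0,0,0]},{"offset":[0.152,0.063,0],"dr":[0,0,0]},{"offset":[0.19,0.079,0],"dr":[0,0,0]},{"offset":[0.228,0.095,0],"dr":[0,0,0]},{"offset":[0.266,0.11,0],"dr":[0,0,0]},{"offset":[0.304,0.126,0],"dr":[0,0,0]},{"offset":[0.342,0.142,0],"dr":[0,0,0]},{"offset":[0.38,0.158,0],"dr":[0,0,0]},{"offset":[0.41,0.17,0],"dr":[0,0,0]},{"offset":[0.424,0.176,0.01],"dr":[0,0,0]},{"offset":[0.424,0.176,0.04],"dr":[0,0,0]},{"offset":[0.424,0.176,0.06],"dr":[0,0,0]},{"offset":[0.424,0.176,0.06],"dr":[0,0,0]},{"offset":[0.424,0.176,0.06],"dr":[0,0,0]}]' --gripper -0.4

```text
time_s: 13.72
position: [0.6258, 0.1221, 0.0594]
tcp_rot: [[0.058, 0.998, -0.004], [0.998, -0.058, -0.0], [-0.001, -0.004, -1.0]]
force: [0.4, -0.8, 0.0]
opening: 0.7
grasp_force: 0.0
```

>>> servo_tool --targets '[{"offset":[0,0,0.015],"dr":[0,0,0]},{"offset":[0,0,0.03],"dr":[0,0,0]},{"offset":[0,0,0.042],"dr":[0,0,0]},{"offset":[0,0,0.05],"dr":[0,0,0]},{"offset":[0,0,0.055],"dr":[0,0,0]},{"offset":[0,0,0.056],"dr":[0,0,0]},{"offset":[0,0,0.056],"dr":[0,0,0]}]'

```text
time_s: 14.3
position: [0.6275, 0.1224, 0.0047]
tcp_rot: [[0.058, 0.998, 0.0], [0.998, -0.058, 0.0], [0.0, 0.0, -1.0]]
force: [0.2, 0.4, -0.0]
opening: 0.701
grasp_force: 0.0
```

>>> servo_tool --targets '[{"offset":[0,0,0],"dr":[0,0,0]},{"offset":[0,0,0],"dr":[0,0,0]},{"offset":[0,0,0],"dr":[0,0,0]},{"offset":[0,0,0],"dr":[0,0,0]},{"offset":[0,0,0],"dr":[0,0,0]},{"offset":[0,0,0],"dr":[0,0,0]},{"offset":[0,0,0],"dr":[0,0,0]},{"offset":[0,0,-0.01],"dr":[0,0,0]},{"offset":[0,0,-0.03],"dr":[0,0,0]},{"offset":[0,0,-0.07],"dr":[0,0,0]},{"offset":[0,0,-0.1],"dr":[0,0,0]},{"offset":[0,0,-0.11],"dr":[0,0,0]}]' --gripper 1

```text
time_s: 15.3
position: [0.6304, 0.1228, 0.12]
tcp_rot: [[0.057, 0.998, 0.009], [0.998, -0.057, 0.0], [0.001, 0.009, -1.0]]
force: [0.9, 0.2, 0.4]
opening: 0.427
grasp_force: 30.0
```

```bash
python3 go.py .424,.176,.006,0 .543,-.2975,.115,86.7 .543,-.2975,.010,86.7;  python3 - <<'E'
from rig import viewer
import cv2, numpy as np
c=viewer.capture("top")["color"];d=viewer.capture("side")["color"]
cv2.imwrite("pics/p3.png",np.hstack([cv2.resize(c[100:280,240:440],(400,360)),cv2.resize(d[130:270,110:266],(400,360))])[...,::-1])
E
```

```text
cmd [0.6274 0.1222 0.115 ] 86.7 meas-cmd [0.0029 0.0006 0.005 ] t 15.3 j6 4 open 0.427 grip 30.0
offset [-0.424, -0.06, 0.0] drz 0.0 rows 10.3/0.0
offset [-0.424, -0.06, 0.105] drz 0.0 rows 10.6/0.0
```

View pics/p3.png

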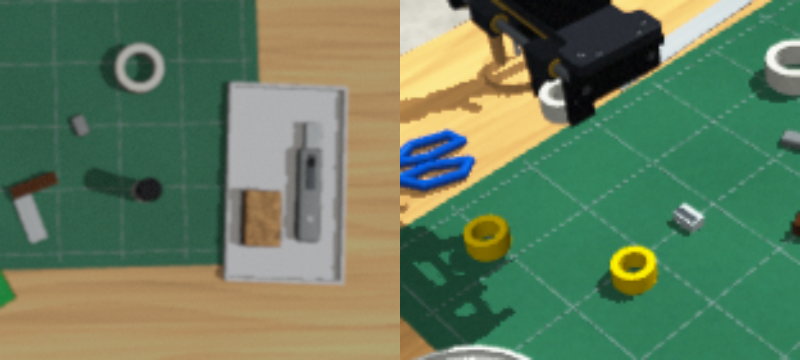

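The block lies flat in the tray at (262,218), clear of the rim and the knife. The cream tape is held level in the fingers at (555,100), and both yellow rings are undisturbed.

>>> servo_tool --targets '[{"offset":[-0.04,-0.006,0],"dr":[0,0,0]},{"offset":[-0.08,-0.011,0],"dr":[0,0,0]},{"offset":[-0.12,-0.017,0],"dr":[0,0,0]},{"offset":[-0.16,-0.023,0],"dr":[0,0,0]},{"offset":[-0.2,-0.028,0],"dr":[0,0,0]},{"offset":[-0.24,-0.034,0],"dr":[0,0,0]},{"offset":[-0.28,-0.04,0],"dr":[0,0,0]},{"offset":[-0.32,-0.045,0],"dr":[0,0,0]},{"offset":[-0.36,-0.051,0],"dr":[0,0,0]},{"offset":[-0.4,-0.057,0],"dr":[0,0,0]},{"offset":[-0.42,-0.06,0.01],"dr":[0,0,0]},{"offset":[-0.424,-0.06,0.03],"dr":[0,0,0]},{"offset":[-0.424,-0.06,0.055],"dr":[0,0,0]},{"offset":[-0.424,-0.06,0.075],"dr":[0,0,0]},{"offset":[-0.424,-0.06,0.085],"dr":[0,0,0]},{"offset":[-0.424,-0.06,0.093],"dr":[0,0,0]},{"offset":[-0.424,-0.06,0.1],"dr":[0,0,0]},{"offset":[-0.424,-0.06,0.104],"dr":[0,0,0]},{"offset":[-0.424,-0.06,0.105],"dr":[0,0,0]},{"offset":[-0.424,-0.06,0.105],"dr":[0,0,0]}]'

```text
time_s: 17.07
position: [0.5435, -0.2973, 0.0099]
tcp_rot: [[0.057, 0.998, 0.001], [0.998, -0.057, -0.0], [-0.0, 0.001, -1.0]]
force: [-0.2, 0.1, -0.3]
opening: 0.428
grasp_force: 30.0
```

>>> servo_tool --targets '[{"offset":[0,0,0],"dr":[0,0,0]},{"offset":[0,0,0],"dr":[0,0,0]},{"offset":[0,0,0],"dr":[0,0,0]},{"offset":[0,0,0],"dr":[0,0,0]},{"offset":[0,0,0],"dr":[0,0,0]},{"offset":[0,0,-0.01],"dr":[0,0,0]},{"offset":[0,0,-0.03],"dr":[0,0,0]},{"offset":[0,0,-0.07],"dr":[0,0,0]},{"offset":[0,0,-0.11],"dr":[0,0,0]},{"offset":[0,0,-0.15],"dr":[0,0,0]}]' --gripper -0.15

```text
time_s: 17.9
position: [0.5426, -0.2969, 0.1614]
tcp_rot: [[0.057, 0.998, -0.001], [0.998, -0.057, 0.001], [0.001, -0.001, -1.0]]
force: [0.5, -0.8, -0.4]
opening: 0.575
grasp_force: 0.0
```

```bash
python3 go.py -.424,-.06,-.045,0 .4644,-.1421,.16,86.7 .4644,-.1421,.16,0 .4644,-.1421,.028,86.7
```

```text
cmd [ 0.5431 -0.2977  0.16  ] 86.7 meas-cmd [-0.0005  0.0007  0.0014] t 17.9 j6 -36 open 0.575 grip 0.0
offset [0.151, -0.088, 0.0] drz 0.0 rows 4.2/0.0
offset [0.151, -0.088, 0.0] drz 86.7 rows 4.2/12.1
offset [0.151, -0.088, 0.132] drz 0.0 rows 5.2/0.0
```

>>> servo_tool --targets '[{"offset":[0.038,-0.022,0],"dr":[0,0,0]},{"offset":[0.076,-0.044,0],"dr":[0,0,0]},{"offset":[0.114,-0.066,0],"dr":[0,0,0]},{"offset":[0.14,-0.082,0],"dr":[0,0,0]},{"offset":[0.15,-0.088,0],"dr":[0,0,0]},{"offset":[0.15,-0.088,0],"dr":[0,0,0]},{"offset":[0.15,-0.088,0],"dr":[0,0,0]},{"offset":[0.15,-0.088,0.02],"dr":[0,0,0]},{"offset":[0.15,-0.088,0.04],"dr":[0,0,0]},{"offset":[0.15,-0.088,0.06],"dr":[0,0,0]},{"offset":[0.15,-0.088,0.06],"dr":[0,0,0]}]' --gripper -0.6

```text
time_s: 18.82
position: [0.4638, -0.1438, 0.097]
tcp_rot: [[0.059, 0.998, -0.003], [0.998, -0.059, 0.002], [0.001, -0.003, -1.0]]
force: [0.7, 0.2, 0.2]
opening: 0.801
grasp_force: 0.0
```

```bash
python3 go.py .15,-.088,.06,0 .4644,-.1425,.025,86.7;  python3 - <<'E'
from rig import viewer
from h import *
T=viewer.capture("top");S=viewer.capture("side")
cv2.imwrite("pics/p4.png",np.hstack([cv2.resize(T["color"][100:280,80:280],(400,360)),cv2.resize(S["color"][90:230,220:376],(400,360))])[...,::-1])
np.savez("top2.npz",**T)
for n,c,(x0,y0,x1,y1) in(("T",T,(70,140,158,226)),("S",S,(75,255,185,355))):
    h=cv2.cvtColor(c["color"],cv2.COLOR_RGB2HSV).astype(int);m=(h[...,1]<45)&(h[...,2]>60);z=np.zeros(m.shape,bool);z[y0:y1,x0:x1]=m[y0:y1,x0:x1]
    k=cv2.convexHull(max(blobs(c,z),key=cv2.contourArea));
    P=np.array([onz(c,p[0],.013)[:2] for p in k]).astype(np.float32);e=cv2.fitEllipse(P);print(n,e)
E
```

```text
cmd [ 0.4639 -0.1429  0.1   ] 86.7 meas-cmd [-0.0001 -0.0009 -0.003 ] t 18.82 j6 -27 open 0.801 grip 0.0
offset [0.0, 0.0, 0.075] drz 0.0 rows 1.8/0.0
T ((0.5106498003005981, 0.34003153443336487), (0.16902518272399902, 0.17193099856376648), 159.1769256591797)
S ((0.5064468383789062, 0.3440817594528198), (0.1688525378704071, 0.17510929703712463), 72.18014526367188)
```

View pics/p4.png

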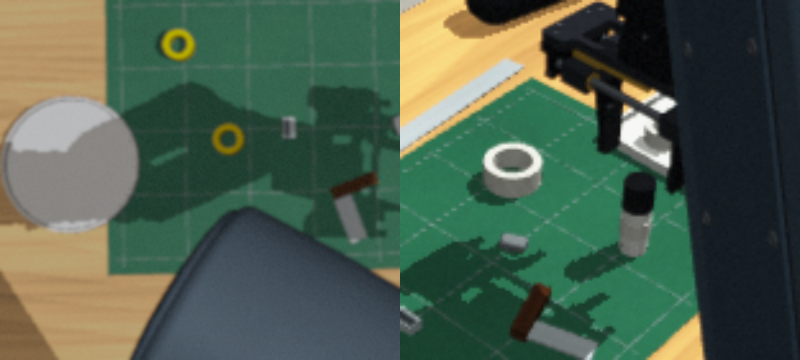

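The fingers' tips at (607,150) and (680,190) straddle the glue stick's cap at (640,180), so the alignment is good. I'll descend and grip.

>>> servo_tool --targets '[{"offset":[0,0,0.012],"dr":[0,0,0]},{"offset":[0,0,0.027],"dr":[0,0,0]},{"offset":[0,0,0.042],"dr":[0,0,0]},{"offset":[0,0,0.057],"dr":[0,0,0]},{"offset":[0,0,0.068],"dr":[0,0,0]},{"offset":[0,0,0.075],"dr":[0,0,0]},{"offset":[0,0,0.075],"dr":[0,0,0]},{"offset":[0,0,0.075],"dr":[0,0,0]}]'

```text
time_s: 19.58
position: [0.4647, -0.1432, 0.0251]
tcp_rot: [[0.058, 0.998, 0.001], [0.998, -0.058, -0.001], [-0.001, 0.001, -1.0]]
force: [0.1, -0.0, 0.4]
opening: 0.798
grasp_force: 0.0
```

>>> servo_tool --targets '[{"offset":[0,0,0],"dr":[0,0,0]},{"offset":[0,0,0],"dr":[0,0,0]},{"offset":[0,0,0],"dr":[0,0,0]},{"offset":[0,0,0],"dr":[0,0,0]},{"offset":[0,0,0],"dr":[0,0,0]},{"offset":[0,0,0],"dr":[0,0,0]},{"offset":[0,0,0],"dr":[0,0,0]},{"offset":[0,0,0],"dr":[0,0,0]},{"offset":[0,0,0],"dr":[0,0,0]},{"offset":[0,0,0],"dr":[0,0,0]},{"offset":[0,0,-0.01],"dr":[0,0,0]},{"offset":[0,0,-0.03],"dr":[0,0,0]},{"offset":[0,0,-0.06],"dr":[0,0,0]},{"offset":[0,0,-0.085],"dr":[0,0,0]},{"offset":[0,0,-0.095],"dr":[0,0,0]}]' --gripper 1

```text
time_s: 20.83
position: [0.465, -0.1431, 0.1229]
tcp_rot: [[0.057, 0.998, 0.004], [0.998, -0.057, -0.002], [-0.002, 0.004, -1.0]]
force: [0.6, 0.3, -1.2]
opening: 0.312
grasp_force: 30.0
```

```bash
python3 go.py 0,0,-.02,0 .51,.391,.12,86.7 .51,.391,.032,86.7
```

```text
cmd [ 0.4639 -0.1429  0.12  ] 86.7 meas-cmd [ 0.0011 -0.0002  0.0029] t 20.83 j6 -27 open 0.312 grip 30.0
offset [0.536, 0.015, 0.0] drz 0.0 rows 12.8/0.0
offset [0.536, 0.015, 0.088] drz 0.0 rows 13.0/0.0
```

>>> servo_tool --targets '[{"offset":[0.02,0,0],"dr":[0,0,0]},{"offset":[0.05,0.001,0],"dr":[0,0,0]},{"offset":[0.085,0.002,0],"dr":[0,0,0]},{"offset":[0.12,0.003,0],"dr":[0,0,0]},{"offset":[0.16,0.004,0],"dr":[0,0,0]},{"offset":[0.2,0.005,0],"dr":[0,0,0]},{"offset":[0.24,0.006,0],"dr":[0,0,0]},{"offset":[0.28,0.007,0],"dr":[0,0,0]},{"offset":[0.32,0.008,0],"dr":[0,0,0]},{"offset":[0.36,0.009,0],"dr":[0,0,0]},{"offset":[0.4,0.01,0],"dr":[0,0,0]},{"offset":[0.44,0.012,0],"dr":[0,0,0]},{"offset":[0.47,0.013,0],"dr":[0,0,0]},{"offset":[0.5,0.014,0],"dr":[0,0,0]},{"offset":[0.525,0.015,0],"dr":[0,0,0]},{"offset":[0.534,0.015,0.01],"dr":[0,0,0]},{"offset":[0.534,0.015,0.03],"dr":[0,0,0]},{"offset":[0.534,0.015,0.045],"dr":[0,0,0]},{"offset":[0.534,0.015,0.05],"dr":[0,0,0]},{"offset":[0.534,0.015,0.05],"dr":[0,0,0]}]'

```text
time_s: 22.5
position: [0.5077, 0.3881, 0.0676]
tcp_rot: [[0.058, 0.998, -0.005], [0.998, -0.058, -0.003], [-0.003, -0.004, -1.0]]
force: [-0.3, -0.2, 0.3]
opening: 0.315
grasp_force: 30.0
```

```bash
python3 go.py .534,.015,.05,0 .51,.389,.032,86.7;  python3 - <<'E'
from rig import viewer
from h import *
T=viewer.capture("top");S=viewer.capture("side")
cv2.imwrite("pics/p5.png",np.hstack([cv2.resize(T["color"][100:280,240:440],(400,360)),cv2.resize(S["color"][190:370,50:250],(400,360))])[...,::-1])
E
```

```text
cmd [0.5096 0.3894 0.07  ] 86.7 meas-cmd [-0.0019 -0.0013 -0.0024] t 22.5 j6 31 open 0.315 grip 30.0
offset [-0.0, 0.0, 0.038] drz 0.0 rows 0.9/0.0
```

View pics/p5.png

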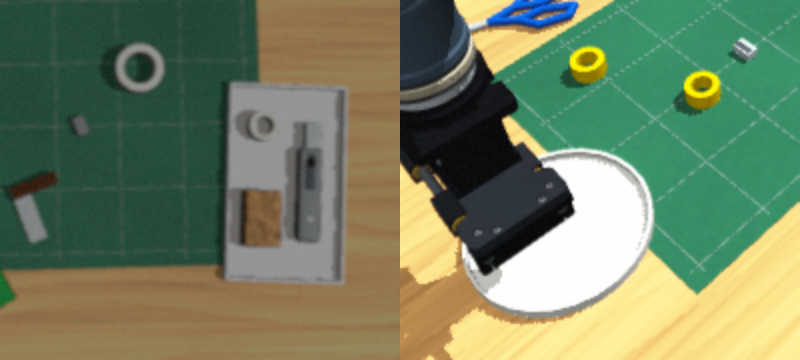

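The left half shows all three finishing items in place: tape (263,125), block (262,218) and knife (308,185). The gripper holds the glue stick over the far part of the round tray, so I'll lower it slowly.

>>> servo_tool --targets '[{"offset":[0,0,0],"dr":[0,0,0]},{"offset":[0,0,0.01],"dr":[0,0,0]},{"offset":[0,0,0.02],"dr":[0,0,0]},{"offset":[0,0,0.028],"dr":[0,0,0]},{"offset":[0,0,0.033],"dr":[0,0,0]},{"offset":[0,0,0.036],"dr":[0,0,0]},{"offset":[0,0,0.038],"dr":[0,0,0]},{"offset":[0,0,0.039],"dr":[0,0,0]},{"offset":[0,0,0.039],"dr":[0,0,0]},{"offset":[0,0,0.039],"dr":[0,0,0]},{"offset":[0,0,0.039],"dr":[0,0,0]}]'

```text
time_s: 23.52
position: [0.5097, 0.39, 0.0309]
tcp_rot: [[0.057, 0.998, 0.001], [0.998, -0.057, 0.0], [0.0, 0.001, -1.0]]
force: [-0.5, -0.2, -0.7]
opening: 0.313
grasp_force: 30.0
```

```bash
python3 go.py 0,0,.039,0
```

```text
cmd [0.5096 0.3894 0.031 ] 86.7 meas-cmd [ 0.0001  0.0006 -0.0001] t 23.52 j6 31 open 0.313 grip 30.0
```

Next I lower 1 mm more, then release and rise slowly.

>>> servo_tool --targets '[{"offset":[0,0,0.0005],"dr":[0,0,0]},{"offset":[0,0,0.001],"dr":[0,0,0]},{"offset":[0,0,0.001],"dr":[0,0,0]}]'

```text
time_s: 23.77
position: [0.5095, 0.3898, 0.0297]
tcp_rot: [[0.057, 0.998, 0.0], [0.998, -0.057, 0.0], [0.0, 0.0, -1.0]]
force: [-0.4, -0.7, -1.6]
opening: 0.319
grasp_force: 30.0
```

>>> servo_tool --targets '[{"offset":[0,0,0],"dr":[0,0,0]},{"offset":[0,0,0],"dr":[0,0,0]},{"offset":[0,0,0],"dr":[0,0,0]},{"offset":[0,0,0],"dr":[0,0,0]},{"offset":[0,0,0],"dr":[0,0,0]},{"offset":[0,0,-0.01],"dr":[0,0,0]},{"offset":[0,0,-0.025],"dr":[0,0,0]},{"offset":[0,0,-0.045],"dr":[0,0,0]},{"offset":[0,0,-0.08],"dr":[0,0,0]},{"offset":[0,0,-0.12],"dr":[0,0,0]},{"offset":[0,0,-0.13],"dr":[0,0,0]}]' --gripper 0.05

```text
time_s: 24.68
position: [0.5128, 0.3917, 0.1667]
tcp_rot: [[0.057, 0.998, 0.01], [0.998, -0.057, 0.006], [0.006, 0.01, -1.0]]
force: [1.4, 0.4, -0.1]
opening: 0.475
grasp_force: 0.0
```

```bash
python3 go.py 0,0,-.129,0 .6187,-.1445,.12,86.7 .6187,-.1445,.005,86.7
```

```text
cmd [0.5096 0.3894 0.16  ] 86.7 meas-cmd [0.0032 0.0024 0.0067] t 24.68 j6 31 open 0.475 grip 0.0
offset [-0.527, 0.14, 0.04] drz 0.0 rows 13.1/0.0
offset [-0.527, 0.14, 0.155] drz 0.0 rows 13.6/0.0
```

>>> servo_tool --targets '[{"offset":[-0.04,0.011,0],"dr":[0,0,0]},{"offset":[-0.08,0.021,0],"dr":[0,0,0]},{"offset":[-0.12,0.032,0],"dr":[0,0,0]},{"offset":[-0.16,0.043,0],"dr":[0,0,0]},{"offset":[-0.2,0.053,0],"dr":[0,0,0]},{"offset":[-0.24,0.064,0],"dr":[0,0,0]},{"offset":[-0.28,0.074,0],"dr":[0,0,0]},{"offset":[-0.32,0.085,0],"dr":[0,0,0]},{"offset":[-0.36,0.096,0.01],"dr":[0,0,0]},{"offset":[-0.4,0.106,0.02],"dr":[0,0,0]},{"offset":[-0.44,0.117,0.03],"dr":[0,0,0]},{"offset":[-0.48,0.128,0.04],"dr":[0,0,0]},{"offset":[-0.51,0.136,0.05],"dr":[0,0,0]},{"offset":[-0.527,0.14,0.07],"dr":[0,0,0]},{"offset":[-0.527,0.14,0.09],"dr":[0,0,0]},{"offset":[-0.527,0.14,0.1],"dr":[0,0,0]},{"offset":[-0.527,0.14,0.1],"dr":[0,0,0]},{"offset":[-0.527,0.14,0.1],"dr":[0,0,0]}]' --gripper -1

```text
time_s: 26.18
position: [0.6185, -0.1435, 0.0594]
tcp_rot: [[0.057, 0.998, -0.001], [0.998, -0.057, 0.001], [0.001, -0.001, -1.0]]
force: [-0.1, -0.1, -0.6]
opening: 0.998
grasp_force: 0.0
```

```bash
python3 go.py -.527,.14,.1,0 .6187,-.1445,.005,86.7;  python3 - <<'E'
from rig import viewer
from h import *
T=viewer.capture("top");S=viewer.capture("side")
cv2.imwrite("pics/p6.png",np.hstack([cv2.resize(S["color"][80:260,180:380],(400,360)),cv2.resize(S["color"][190:370,50:250],(400,360))])[...,::-1])
np.savez("side3.npz",**S);np.savez("top3.npz",**T)
for w in ((.5095,.3895,.085),(.5095,.3895,.005)): print(proj(S,w),proj(T,w))
E
```

```text
cmd [ 0.619  -0.1448  0.06  ] 86.7 meas-cmd [-0.0005  0.0013 -0.0006] t 26.18 j6 -20 open 0.998 grip 0.0
offset [0.0, -0.0, 0.055] drz 0.0 rows 1.3/0.0
[ 95.71803483 295.30360439] [ 84.28169562 180.54392255]
[107.8392842  320.54154091] [ 96.05552343 182.59359141]
```

View pics/p6.png

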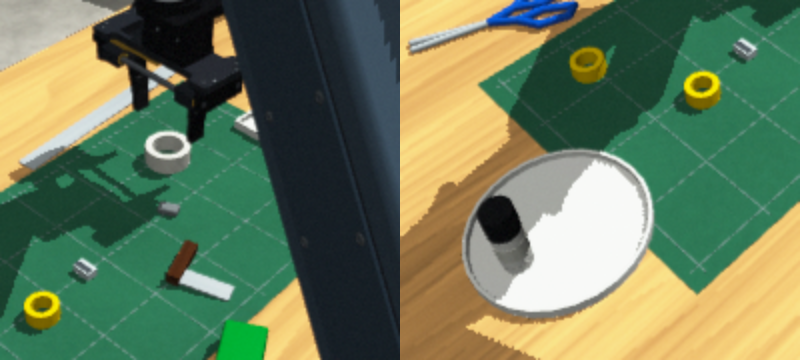

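The glue stick stands upright in the round tray, with its cap at (497,210) and base at (517,262), matching the projection. The gripper is centred over the large tape at (167,150).

>>> servo_tool --targets '[{"offset":[0,0,0.015],"dr":[0,0,0]},{"offset":[0,0,0.03],"dr":[0,0,0]},{"offset":[0,0,0.042],"dr":[0,0,0]},{"offset":[0,0,0.05],"dr":[0,0,0]},{"offset":[0,0,0.054],"dr":[0,0,0]},{"offset":[0,0,0.054],"dr":[0,0,0]},{"offset":[0,0,0.054],"dr":[0,0,0]}]'

```text
time_s: 26.87
position: [0.6193, -0.1443, 0.0058]
tcp_rot: [[0.057, 0.998, 0.0], [0.998, -0.057, -0.0], [-0.0, 0.0, -1.0]]
force: [-0.2, -0.5, -0.4]
opening: 1.002
grasp_force: 0.0
```

>>> servo_tool --targets '[{"offset":[0,0,0],"dr":[0,0,0]},{"offset":[0,0,0],"dr":[0,0,0]},{"offset":[0,0,0],"dr":[0,0,0]},{"offset":[0,0,0],"dr":[0,0,0]},{"offset":[0,0,0],"dr":[0,0,0]},{"offset":[0,0,0],"dr":[0,0,0]},{"offset":[0,0,0],"dr":[0,0,0]},{"offset":[0,0,0],"dr":[0,0,0]},{"offset":[0,0,-0.01],"dr":[0,0,0]},{"offset":[0,0,-0.03],"dr":[0,0,0]},{"offset":[0,0,-0.07],"dr":[0,0,0]},{"offset":[0,0,-0.1],"dr":[0,0,0]},{"offset":[0,0,-0.114],"dr":[0,0,0]}]' --gripper 1

```text
time_s: 27.95
position: [0.6212, -0.1452, 0.1242]
tcp_rot: [[0.057, 0.998, 0.006], [0.998, -0.057, -0.003], [-0.002, 0.006, -1.0]]
force: [0.0, -0.9, -0.2]
opening: 0.676
grasp_force: 30.0
```

```bash
python3 go.py 0,0,-.06,0 .51,.303,.12,86.7 .51,.303,.012,86.7
```

```text
cmd [ 0.619  -0.1448  0.12  ] 86.7 meas-cmd [ 0.0021 -0.0004  0.0042] t 27.95 j6 -20 open 0.676 grip 30.0
offset [0.441, -0.135, 0.0] drz 0.0 rows 11.1/0.0
offset [0.441, -0.135, 0.108] drz 0.0 rows 11.4/0.0
```

>>> servo_tool --targets '[{"offset":[0.04,-0.012,0],"dr":[0,0,0]},{"offset":[0.08,-0.024,0],"dr":[0,0,0]},{"offset":[0.12,-0.037,0],"dr":[0,0,0]},{"offset":[0.16,-0.049,0],"dr":[0,0,0]},{"offset":[0.2,-0.061,0],"dr":[0,0,0]},{"offset":[0.24,-0.073,0],"dr":[0,0,0]},{"offset":[0.28,-0.086,0],"dr":[0,0,0]},{"offset":[0.32,-0.098,0],"dr":[0,0,0]},{"offset":[0.36,-0.11,0],"dr":[0,0,0]},{"offset":[0.4,-0.122,0],"dr":[0,0,0]},{"offset":[0.43,-0.132,0],"dr":[0,0,0]},{"offset":[0.441,-0.135,0],"dr":[0,0,0]},{"offset":[0.441,-0.135,0.02],"dr":[0,0,0]},{"offset":[0.441,-0.135,0.05],"dr":[0,0,0]},{"offset":[0.441,-0.135,0.075],"dr":[0,0,0]},{"offset":[0.441,-0.135,0.09],"dr":[0,0,0]},{"offset":[0.441,-0.135,0.1],"dr":[0,0,0]},{"offset":[0.441,-0.135,0.105],"dr":[0,0,0]},{"offset":[0.441,-0.135,0.108],"dr":[0,0,0]},{"offset":[0.441,-0.135,0.109],"dr":[0,0,0]}]'

```text
time_s: 29.62
position: [0.5101, 0.3035, 0.0109]
tcp_rot: [[0.058, 0.998, 0.001], [0.998, -0.058, 0.0], [0.0, 0.001, -1.0]]
force: [0.6, 0.4, -1.7]
opening: 0.68
grasp_force: 30.0
```

>>> servo_tool --targets '[{"offset":[0,0,0],"dr":[0,0,0]},{"offset":[0,0,0],"dr":[0,0,0]}]'

```text
time_s: 29.78
position: [0.5103, 0.3038, 0.0115]
tcp_rot: [[0.058, 0.998, 0.002], [0.998, -0.058, 0.001], [0.001, 0.002, -1.0]]
force: [-0.4, -0.2, -1.4]
opening: 0.677
grasp_force: 30.0
```

>>> servo_tool --targets '[{"offset":[0,0,0],"dr":[0,0,0]},{"offset":[0,0,0],"dr":[0,0,0]},{"offset":[0,0,0],"dr":[0,0,0]},{"offset":[0,0,0],"dr":[0,0,0]},{"offset":[0,0,0],"dr":[0,0,0]},{"offset":[0,0,-0.01],"dr":[0,0,0]},{"offset":[0,0,-0.03],"dr":[0,0,0]},{"offset":[0,0,-0.07],"dr":[0,0,0]},{"offset":[0,0,-0.11],"dr":[0,0,0]},{"offset":[0,0,-0.15],"dr":[0,0,0]},{"offset":[0,0,-0.15],"dr":[0,0,0]}]' --gripper -0.62

```text
time_s: 30.7
position: [0.5146, 0.3058, 0.1695]
tcp_rot: [[0.057, 0.998, 0.016], [0.998, -0.057, 0.006], [0.007, 0.016, -1.0]]
force: [1.4, 0.5, 0.5]
opening: 0.812
grasp_force: 0.0
```

```bash
python3 go.py .441,-.135,-.041,0 .42,0,.2,86.7
```

```text
cmd [0.5096 0.3032 0.161 ] 86.7 meas-cmd [0.005  0.0026 0.0085] t 30.7 j6 23 open 0.812 grip 0.0
offset [-0.308, -0.072, -0.039] drz 0.0 rows 7.6/0.0
```

>>> servo_tool --targets '[{"offset":[-0.04,-0.009,-0.005],"dr":[0,0,0]},{"offset":[-0.08,-0.019,-0.01],"dr":[0,0,0]},{"offset":[-0.12,-0.028,-0.015],"dr":[0,0,0]},{"offset":[-0.16,-0.037,-0.02],"dr":[0,0,0]},{"offset":[-0.2,-0.047,-0.025],"dr":[0,0,0]},{"offset":[-0.24,-0.056,-0.03],"dr":[0,0,0]},{"offset":[-0.28,-0.065,-0.035],"dr":[0,0,0]},{"offset":[-0.308,-0.072,-0.039],"dr":[0,0,0]},{"offset":[-0.308,-0.072,-0.039],"dr":[0,0,0]},{"offset":[-0.308,-0.072,-0.039],"dr":[0,0,0]},{"offset":[-0.308,-0.072,-0.039],"dr":[0,0,0]}]'

```text
time_s: 31.62
position: [0.4201, 0.0005, 0.1999]
tcp_rot: [[0.058, 0.998, 0.001], [0.998, -0.058, 0.0], [0.0, 0.001, -1.0]]
force: [0.1, 0.3, 0.8]
opening: 0.812
grasp_force: 0.0
```

```bash
python3 - <<'E'
from rig import viewer
from h import *
T=viewer.capture("top");S=viewer.capture("side")
cv2.imwrite("pics/p7.png",np.hstack([cv2.resize(T["color"][90:270,70:425],(500,254)),cv2.resize(S["color"][245:360,65:200],(298,254))])[...,::-1])
E
```

```text
(no output)
```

View pics/p7.png

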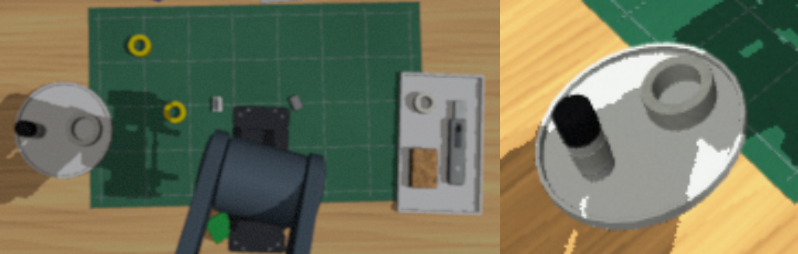

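The glue stick, at (30,128) in the top view and (588,150) in the side view, is upright. The large tape at (86,128) is flat and inside the rim. The long tray holds the tape (424,102), block (425,168) and knife (457,140). Everything is in place, so I'll hand in.

```bash
python3 -c "
from rig import ticket
print(ticket.hand_in())"
```

```text
the job is handed in; nothing more can be done
None
```

I made up both kits as asked and handed in the job at about 32 s; the hand-in gave no verdict, and the final pictures showed every item in place and released, though the arm hid the try square, which I never touched.

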